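Lock the paper-roll spindle with its linch pin

TASK

A roll has been loaded on the bench roll holder and its spindle must be locked again: take the linch pin out of the bit block, push it down through the cross hole near the spindle's free end until its shoulder sits on the spindle, then flip the sprung ring over the free end so that it snaps shut against the pin's point. Loading has pushed the spindle in by some unknown amount, so feel for the hole gently: never press the pin or its ring against the holder harder than about 4 kg of push. Leave the other things on the table where they are.

Things in the scene. Friction and masses are not known exactly. Their poses are not given: they have to be found in the camera images.
- pin: Linch pin standing upright in the bit block, ring up: brass-coloured, 10 mm shank, 42 mm long below the shoulder. Origin: on the axis at the underside of the shoulder. z points up the axis to the head; the ring flips to the +y side, so the head faces at y = +9 and -9 mm are free to grip. Steel ring 48 mm across of 4 mm wire, hinged about x in the head 9 mm above the shoulder. About 0.1 kg.
- pin_head (a point): Middle of the pin's head, 11.5 mm above the shoulder: the head is 18 x 18 mm and ends 20 mm above the shoulder, on a collar 19 mm across and 3 mm thick whose underside is the shoulder. Axes as the pin's.
- pin_point (a point): The pin's lower end, 42 mm below the shoulder: a blunt point, 8.6 mm flat, that widens to the 10 mm shank over 2 mm.
- pin_ring (a joint): Ring angle in rad: 0 = straight up over the head (stop), growing as the ring swings to the pin's +y side, and only to that side; stop at 2.985, hanging down against the pin's point. Over-centre spring: holds it upright below about 1.8 (103 degrees), snaps it shut by itself beyond. Flipping takes about 2 N at the ring's outer end.
- ring_end (a point): Middle of the ring's outer arc (wire centre), 45.8 mm from the ring's hinge: 55 mm above the shoulder with the ring up, 36 mm below it with the ring shut.
- stand: Roll holder, bolted down: grey base plate, dark upright, level steel spindle with a white paper roll (104 mm across, from y = -112 mm backwards). Origin: on the table under point hole_out. z up; y along the spindle to its free end. The last 60 mm of the spindle are square, 22 mm wide (x), 24 mm high, top face at z = 112 mm; the cross hole lies 22 mm from its free end face. Then a 25 mm round bar. Below the free end is only the table.
- hole_out (a point): Fixed point on the holder, axes as the stand's, 112 mm up: where the mouth of the spindle's vertical through hole would be with the spindle drawn out to its stop. Loading the roll has pushed the spindle in, unmeasured, by 3 to 24 mm (24 is its inner stop): the hole (11.2 mm, 1.2 mm chamfer) is now at x = 0, y = -24 to -3 mm from here. The spindle stays where left; about 5 N slides it.
- bit_block: Dark wooden block 120 (x) x 56 (y) x 52 mm high, fixed; origin at the centre of its underside. The pin stands in its central 12.5 mm through hole, shoulder on the top; small e-file bits stand up 26 mm at x = 31 to 55 mm on both sides.
- polish_red: Bystander: dark red nail-polish bottle, 28 mm across, 70 mm high, black cap; origin under its centre.
- polish_teal: Bystander: teal nail-polish bottle, 28 mm across, 70 mm high, black cap; origin under its centre.
- polish_pink: Bystander: pink nail-polish bottle, 28 mm across, 70 mm high, black cap; origin under its centre.
- powder_jar: Bystander: pale pink jar with white lid, 44 mm across, 42 mm high, close beside the spindle's end; origin under its centre.
- buffer: Bystander: pink buffing block 30 x 95 x 26 mm, close to the bit block; origin under its centre.
- brush_cup: Bystander: black cup 68 mm across, 85 mm high, with three brushes up to 170 mm; origin under its centre.
- tip_case: Bystander: clear open case 180 x 120 x 32 mm with nail tips; origin under its centre.
There are look-alikes about, which are no part of the job. Of the things that look like the pin, the smallest one is meant.

How it is judged:
By the outcome, as a careful person would: the job done as asked, in the order asked, and still so for the second after the job is handed in, with the robot touching nothing.
It also fails if it takes over 72 s, if anything falls off the work surface, if the arm or the gripper's body presses on something with over 40 N, if the wrist force passes 120 N, or if a joint passes its speed limit or range.

ROBOT

A 7-joint arm with a two-finger parallel gripper is mounted at the origin on the work surface. World frame = base frame: x ahead of the robot, y to its left, z up, the work surface at z = 0. Lengths are in m, angles in rad, forces in N, time in s.
With the tool pointing down it reaches from about 0.4 to 0.9 m from the base axis. Payload 5.5 kg.
Tool frame: the origin (TCP) lies midway between the tips of the shut fingers; the grasp point (between the pads) lies 19 mm behind it (manip.grip_depth is the distance from the TCP to the grasp point, in m); z points along the fingers, x is the direction in which the jaws open and shut, and the axes are right-handed (so a half turn about z gives the same grasp; the last joint's range is limited). The gripper opens to 92 mm and grips with 3 to 60 N. Pads are 19 mm wide; open, the fingers measure 130 mm over their backs; the gripper's body (75 mm by 190 mm) begins 47 mm behind the grasp point.
Start: joints at [1.483, 0.501, -0.427, 1.55, 0.221, 1.138, -0.21], TCP at [0.223, -0.61, 0.227] pointing down, gripper open.
Joint ranges: [-2.88, 2.88], [-0.31, 2.03], [-1.54, 1.56], [0.2, 2.42], [-1.41, 4.55], [0.19, 2.02], [-2.57, 2.57]. Speed limits (rad/s): [2.57, 2.57, 3.14, 3.14, 3.14, 3.14, 3.14].

INTERFACE

Orientations are given as a unit quaternion [x, y, z, w].
In Python, from bench import manip, effector, viewer gives the robot as it stands. Calls block until the motion is done:
- manip.move_pose(position, orientation): joint-space move of the TCP to a pose.
- manip.servo_line(position, ori=None, vel=0.15): straight line of the TCP; ori=None keeps the orientation; vel is the mean speed in m/s.
- manip.movej(angles): joint-space move.
- effector.open_jaws() and effector.close(f_grip=None): open the fingers fully, or close them until they stop; f_grip is the grip in N (None keeps the last).
- manip.sleep(seconds).
- manip.solve_ik(position, orientation): joint angles nearest the present ones, or None.
- viewer.get_image(name): name is "side" or "top"; returns the picture (420x560x3 uint8, red, green, blue); there is no depth.
- viewer.get_calibration(name): a dict with "vfov" (degrees; the focal length in pixels is half the picture's height over the tangent of half this angle, whatever the lens; pixels are square), "cx", "cy" (the principal point, pixels), "dist_coeffs" ([k1, k2, p1, p2, k3] as OpenCV has them; the pictures are not rectified), "eye" and "attitude" of the camera in the world. Camera axes: x right, y down, z forward; pixel columns grow to the right and rows downward; lengths in m; the calibration is good to about 2 mm. A picture is of the moment at which its call begins. get_calibration takes no time and is no camera call.
A pose or a line that the arm cannot do raises manip.PlanningError and nothing moves.
- manip.hand_in(): hands the job in, once; it reports no verdict.
Readings, each from a call of its own:
- manip.current_clock(): time.
- manip.current_q(): joint angles.
- manip.current_joint_velocities(): joint speeds.
- manip.current_tau(): joint torques, N m.
- manip.current_tool_pos(): TCP position.
- manip.current_tcp_rot(): TCP orientation.
- manip.current_force(): force on the tool from outside, world axes, zero at the start.
- manip.current_wrist_torque(): the same for the moment, N m.
- manip.current_finger_gap(): finger opening in m.
Only numpy, scipy, OpenCV 4.12 (cv2) and the standard library are available. Lean on these libraries where they do the work, as an engineer would, in place of code of your own. Each camera call takes 0.05 s, during which the arm holds its last target.

## Working session

There is one attempt and no reset: what is moved stays moved. The work goes in short steps, each a Python script; the robot and the scene stay as the last script left them, time stands still between calls to the robot, and variables do not carry over. Pictures are saved under pics/ and viewed, and the job is handed in when it is done.

```bash
ls; mkdir -p pics; python3 - <<'E'
from bench import manip, effector, viewer
import cv2
for n in ("side","top"):
    im=viewer.get_image(n); cv2.imwrite(f"pics/{n}0.png",im[:,:,::-1]); print(n,viewer.get_calibration(n))
print(manip.current_clock(),manip.current_tool_pos(),manip.current_tcp_rot(),manip.current_force(),manip.grip_depth,manip.current_finger_gap())
E
```

```text
pics
side {'vfov': 57.57299436140965, 'cx': 276.76904898405803, 'cy': 209.4393293451728, 'dist_coeffs': array([-0.08655571,  0.        ,  0.        ,  0.        ,  0.        ]), 'eye': array([0.07845802, 0.6621001 , 0.51554328]), 'attitude': array([-0.31504918,  0.81212238, -0.4575757 ,  0.17839765])}
top {'vfov': 47.257098120617314, 'cx': 274.6698939858138, 'cy': 212.68634150465587, 'dist_coeffs': array([-0.02122572,  0.        ,  0.        ,  0.        ,  0.        ]), 'eye': array([0.42282104, 0.17346764, 1.08916035]), 'attitude': array([ 0.71490628, -0.69660448,  0.04736526, -0.03751997])}
0.1 [ 0.2231248  -0.60983707  0.22578137] [ 8.19655461e-01 -5.72856150e-01 -6.88285246e-04 -5.32157386e-04] [0.35822057 0.43991139 0.27680348] 0.0188 0.09184487933183524
```

View pics/side0.png

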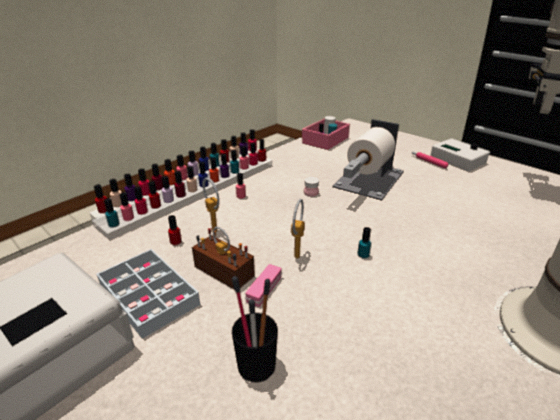

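View pics/top0.png

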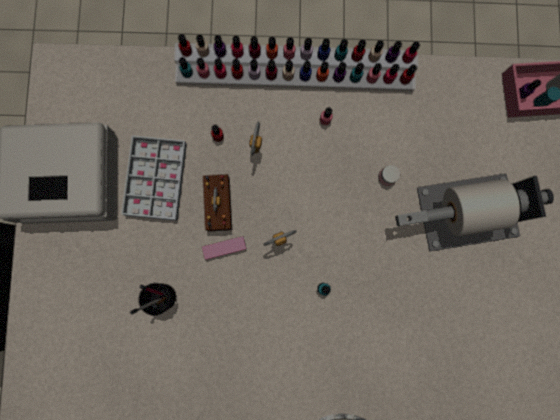

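```bash
python3 - <<'E'
import cv2, numpy as np
s=cv2.imread("pics/side0.png");t=cv2.imread("pics/top0.png")
c=lambda im,x,y,w,h,k:cv2.resize(im[y:y+h,x:x+w],None,fx=k,fy=k,interpolation=cv2.INTER_CUBIC)
cv2.imwrite("pics/s_block.png",c(s,180,170,130,110,6)[:600,:780])
cv2.imwrite("pics/t_block.png",c(t,190,120,120,100,6)[:600])
cv2.imwrite("pics/t_blk2.png",c(t,190,165,60,75,8))
cv2.imwrite("pics/s_stand.png",c(s,300,110,120,100,6))
cv2.imwrite("pics/t_stand.png",c(t,370,150,130,100,6))
E
```

```text
(no output)
```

View pics/s_block.png

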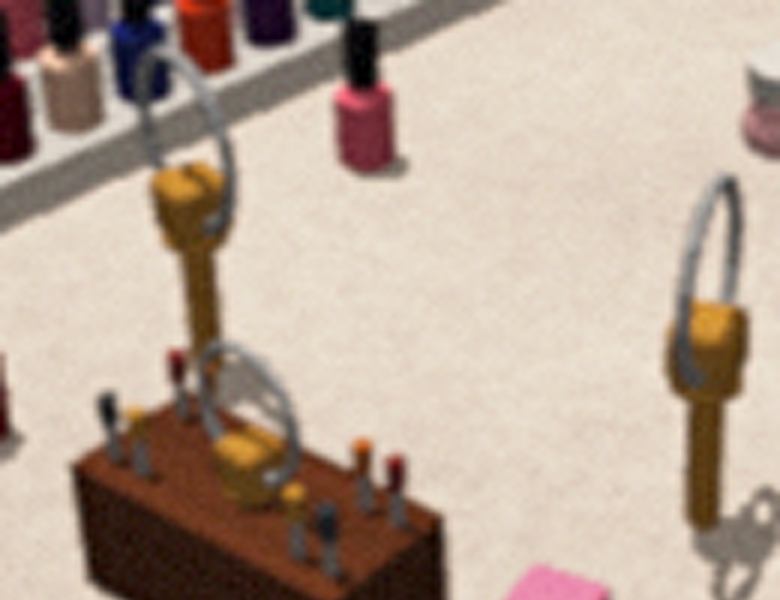

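View pics/t_blk2.png

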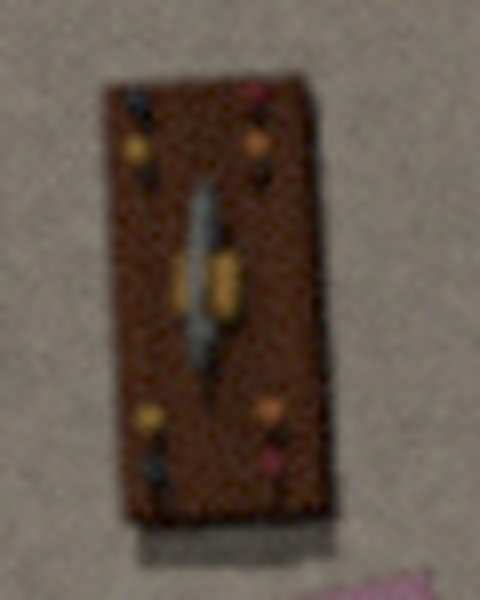

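View pics/s_stand.png

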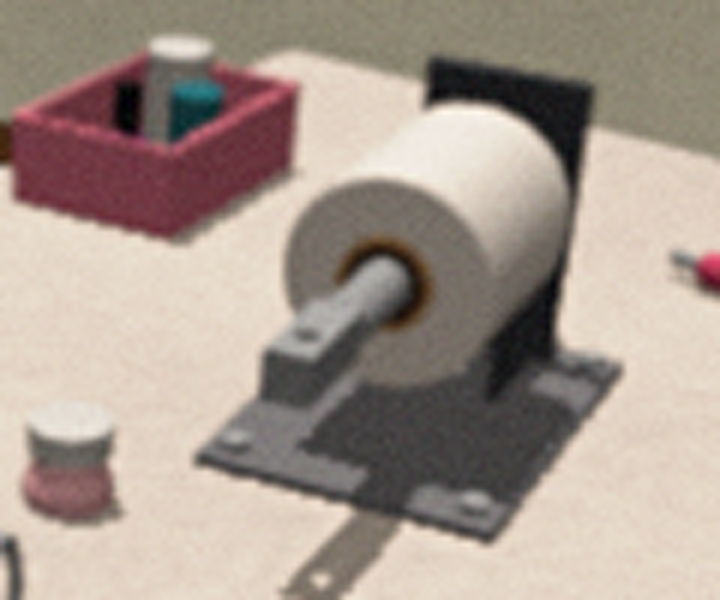

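View pics/t_stand.png

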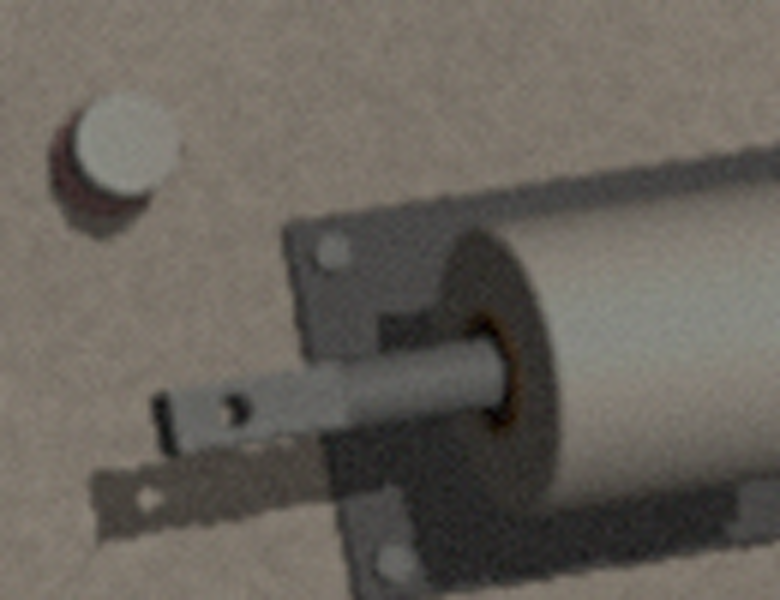

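```bash
cat > h.py <<'E'
import numpy as np, cv2
from scipy.spatial.transform import Rotation as R
from bench import manip, effector, viewer
def cam(n):
    c=viewer.get_calibration(n); f=210/np.tan(np.radians(c["vfov"]/2))
    K=np.array([[f,0,c["cx"]],[0,f,c["cy"]],[0,0,1]]); return K,c["dist_coeffs"],c["eye"],R.from_quat(c["attitude"])
def ray(n,p):
    K,d,e,r=cam(n); u=cv2.undistortPoints(np.array([[p]],float),K,d)[0,0]
    v=r.apply([u[0],u[1],1]); return e,v/np.linalg.norm(v)
def atz(n,p,z):
    e,v=ray(n,p); return e+v*(z-e[2])/v[2]
def tri(pt,ps):
    A=[];b=[]
    for n,p in (("top",pt),("side",ps)):
        e,v=ray(n,p); M=np.eye(3)-np.outer(v,v); A.append(M); b.append(M@e)
    X=np.linalg.lstsq(np.vstack(A),np.hstack(b),rcond=None)[0]
    return X,[np.linalg.norm(m@X-bb)*1e3 for m,bb in zip(A,b)]
def proj(n,P):
    K,d,e,r=cam(n); P=np.atleast_2d(P).astype(float)
    rv=r.inv().as_rotvec(); t=-r.inv().apply(e)
    return cv2.projectPoints(P,rv,t,K,d)[0][:,0]
def save(n,name,box=None,k=1):
    im=viewer.get_image(n)[:,:,::-1]
    if box: x,y,w,h=box; im=im[y:y+h,x:x+w]
    if k!=1: im=cv2.resize(im,None,fx=k,fy=k,interpolation=cv2.INTER_CUBIC)
    cv2.imwrite("pics/"+name,im)
E
python3 - <<'E'
from h import *
np.set_printoptions(precision=4,suppress=True)
print("hole",tri((409.2,218.3),(351.7,165.3)),atz("top",(409.2,218.3),.112))
T=lambda x,y:(370+x/6,150+y/6)
for nm,p in dict(endL=(172,392),endR=(187,450),trL=(340,362),trR=(348,428)).items(): print(nm,atz("top",T(*p),.112))
B=lambda x,y:(190+x/8,165+y/8)
for nm,p in dict(tl=(105,85),tr=(303,73),bl=(128,520),br=(333,515)).items(): print(nm,atz("top",B(*p),.052))
print("head",atz("top",B(207,286),.072))
# ring top, top view ~ (200,186..370)
print("ring", tri(B(203,285),(180+235/6,170+340/6)))
print("headtop side",atz("side",(180+255/6,170+440/6),.072))
E
```

```text
hole (array([ 0.5358, -0.1168,  0.1117]), [np.float64(1.1330215679714704), np.float64(1.1330215679714457)]) [ 0.5367 -0.1161  0.112 ]
endL [ 0.5423 -0.0943  0.112 ]
endR [ 0.5224 -0.0993  0.112 ]
trL [ 0.5543 -0.1526  0.112 ]
trR [ 0.5315 -0.1551  0.112 ]
tl [0.6258 0.3195 0.052 ]
tr [0.6307 0.2654 0.052 ]
bl [0.5065 0.3081 0.052 ]
br [0.5093 0.2528 0.052 ]
head [0.5681 0.2871 0.072 ]
ring (array([0.5658, 0.2869, 0.1102]), [np.float64(4.1854985695262), np.float64(4.185498569526935)])
headtop side [0.5659 0.2879 0.072 ]
```

```bash
python3 - <<'E'
import cv2, numpy as np
s=cv2.imread("pics/side0.png");t=cv2.imread("pics/top0.png")
c=lambda im,x,y,w,h,k,i:cv2.convertScaleAbs(cv2.resize(im[y:y+h,x:x+w],None,fx=k,fy=k,interpolation=i),alpha=1.5)
a=c(t,203,183,26,32,18,cv2.INTER_CUBIC); b=c(s,205,222,30,36,16,cv2.INTER_CUBIC)
h=max(a.shape[0],b.shape[0]); f=lambda m:cv2.copyMakeBorder(m,0,h-m.shape[0],0,0,cv2.BORDER_CONSTANT)
o=np.hstack([f(a),f(b)]);print(o.shape);cv2.imwrite("pics/pin.png",cv2.resize(o,None,fx=.83,fy=.83))
E
```

```text
(576, 948, 3)
```

View pics/pin.png

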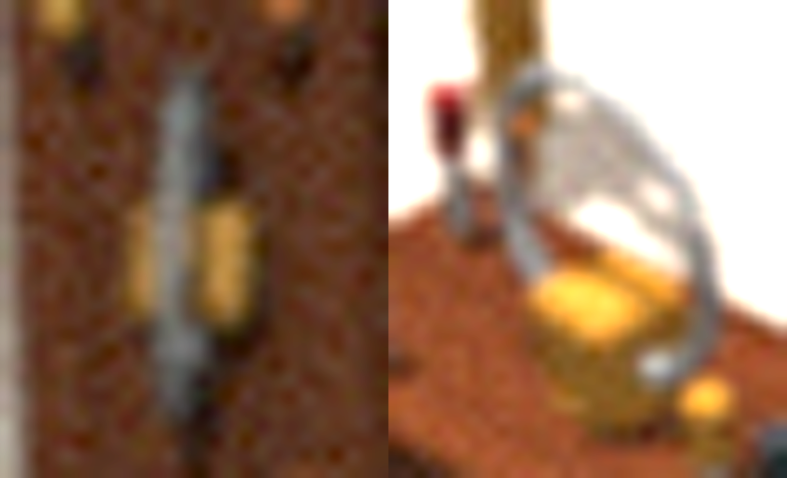

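```bash
cat > ov.py <<'E'
from h import *
def model(o,yaw):
    r=R.from_euler('z',yaw,degrees=True)
    P=[]
    h=9
    sq=np.array([[-h,-h,20],[h,-h,20],[h,h,20],[-h,h,20],[-h,-h,20]],float)
    L=[sq, np.array([[-h,-h,3],[h,-h,3],[h,h,3],[-h,h,3],[-h,-h,3]],float)]
    a=np.linspace(0,2*np.pi,60)
    L.append(np.c_[22*np.sin(a),0*a,9+23.8+22*np.cos(a)])
    return [o+r.apply(l/1e3) for l in L]
def draw(im,n,box,k,lines,col):
    x,y,w,h=box
    out=cv2.convertScaleAbs(cv2.resize(im[y:y+h,x:x+w],None,fx=k,fy=k,interpolation=cv2.INTER_CUBIC),alpha=1.4)
    for l in lines:
        p=(proj(n,l)-[x,y]+.5)*k-.5
        cv2.polylines(out,[np.int32(p*16)],False,col,1,cv2.LINE_AA,4)
    return out
if __name__=="__main__":
    s=cv2.imread("pics/side0.png");t=cv2.imread("pics/top0.png")
    rows=[]
    for yaw in (0,6,12):
        m=model(np.array([.5675,.2869,.052]),yaw)
        rows.append(np.vstack([draw(t,"top",(203,183,26,32),9,m,(0,255,0)),draw(s,"side",(204,222,30,36),26*9/30,m,(0,255,0))]))
    o=np.hstack(rows); print(o.shape); cv2.imwrite("pics/ov.png",o)
E
python3 ov.py
```

```text
(569, 702, 3)
```

View pics/ov.png

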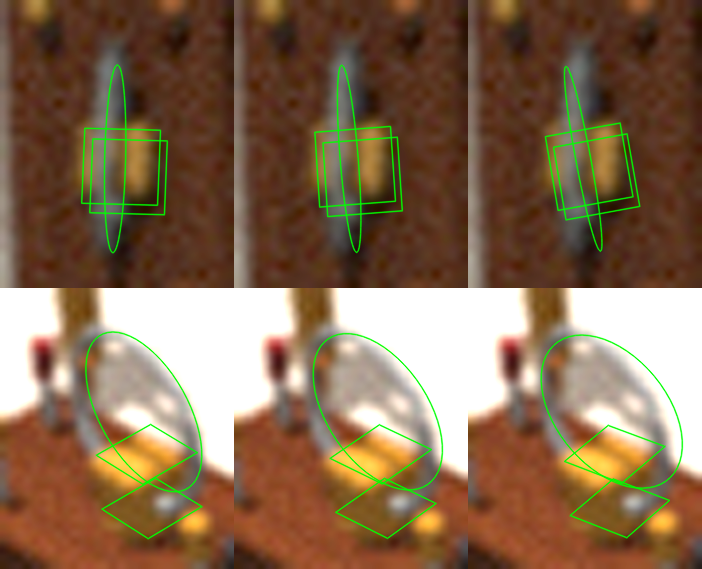

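```bash
python3 - <<'E'
from ov import *
s=cv2.imread("pics/side0.png");t=cv2.imread("pics/top0.png")
rows=[]
for yaw in (-5,-1,3):
    m=model(np.array([.5695,.2867,.052]),yaw)
    rows.append(np.vstack([draw(t,"top",(203,183,26,32),9,m,(0,255,0)),draw(s,"side",(204,222,30,36),26*9/30,m,(0,255,0))]))
cv2.imwrite("pics/ov2.png",np.hstack(rows))
# stand overlay
def stand(o,yaw,d):
    r=R.from_euler('z',yaw,degrees=True);a=np.linspace(0,6.2832,40)
    L=[np.array([[-11,22-d,112],[11,22-d,112],[11,-38-d,112],[-11,-38-d,112],[-11,22-d,112]],float),
       np.array([[-11,22-d,88],[11,22-d,88]],float),
       np.c_[6.8*np.cos(a),6.8*np.sin(a)-d,0*a+112], np.c_[52*np.cos(a),0*a-112,100+52*np.sin(a)]]
    return [o+r.apply(l/1e3) for l in L]
rows=[]
for yaw in (8,10.5,13):
    m=stand(np.array([.5362,-.1165,0]),yaw,0)
    rows.append(np.vstack([draw(t,"top",(390,180,80,70),3.2,m,(0,255,0)),draw(s,"side",(338,130,64,60),4,m,(0,255,0))]))
cv2.imwrite("pics/ov3.png",np.hstack(rows))
E
```

```text
(no output)
```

View pics/ov2.png

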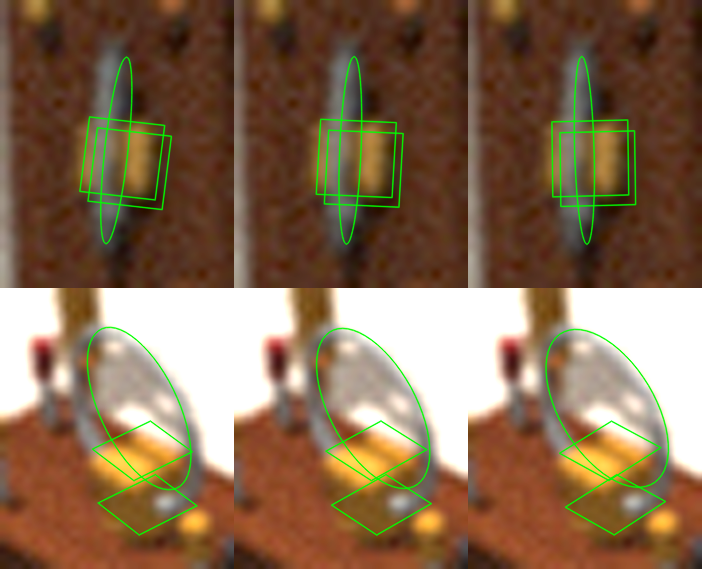

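View pics/ov3.png

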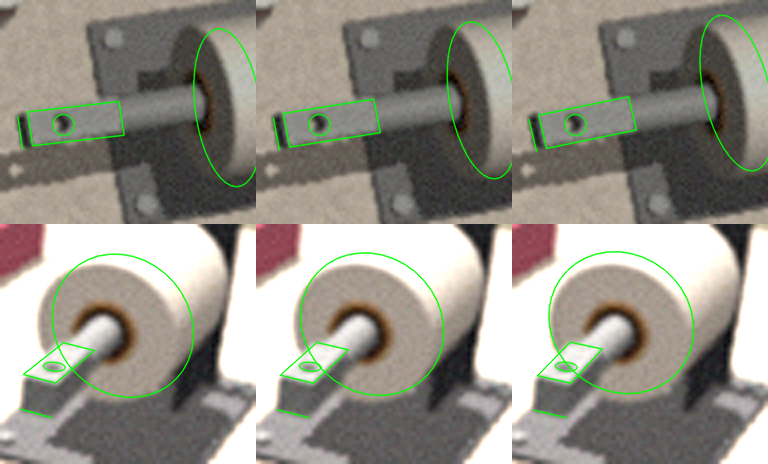

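```bash
cat >> h.py <<'E'
def down(deg):  # tool pointing down, tool x at world angle deg
    return (R.from_euler('z',deg,degrees=True)*R.from_euler('x',180,degrees=True)).as_quat()
PIN=np.array([.5687,.287,.052]); HOLE=np.array([.5367,-.1172,.112])
E
python3 - <<'E'
from h import *
np.set_printoptions(precision=3,suppress=True)
print(down(-69.9))
for nm,p in (("pin",PIN+[0,0,.05]),("hole",HOLE+[0,0,.06])):
  for a in (-89,91,-81.5,98.5,):
    print(nm,a,manip.solve_ik(p,down(a)))
E
```

```text
[ 0.82  -0.573 -0.     0.   ]
pin -89 [ 0.029  0.717 -0.773  1.673  0.579  0.995 -2.5  ]
pin 91 [ 0.197  0.871 -1.079  1.667  0.839  1.135  0.469]
pin -81.5 [ 0.037  0.722 -0.785  1.672  0.589  0.999 -2.376]
pin 98.5 [ 0.219  0.905 -1.13   1.667  0.884  1.167  0.573]
hole -89 [ 0.738  0.445 -0.72   1.851  0.35   0.976 -1.687]
hole 91 [ 0.959  0.575 -1.049  1.845  0.571  1.061  1.274]
hole -81.5 [ 0.765  0.456 -0.757  1.85   0.372  0.982 -1.574]
hole 98.5 [ 0.978  0.592 -1.081  1.844  0.595  1.073  1.385]
```

```bash
python3 - <<'E'
from h import *
np.set_printoptions(precision=3,suppress=True)
print(manip.current_clock())
p=manip.current_tool_pos(); 
manip.move_pose([.45,-.2,.32],down(40)) 
print(manip.current_clock(),manip.current_tool_pos())
manip.move_pose(PIN+[0,0,.10],down(91))
print(manip.current_clock(),manip.current_tool_pos(),manip.current_q(),manip.current_force())
save("top","a_top.png",(150,130,140,105),5); save("side","a_side.png",(150,150,140,105),5)
E
```

```text
0.1
1.8417 [ 0.45  -0.201  0.32 ]
3.75 [0.57  0.285 0.152] [ 0.055  0.66  -0.808  1.641  0.53   1.073  0.677] [-0.136 -0.077 -0.097]
```

View pics/a_side.png

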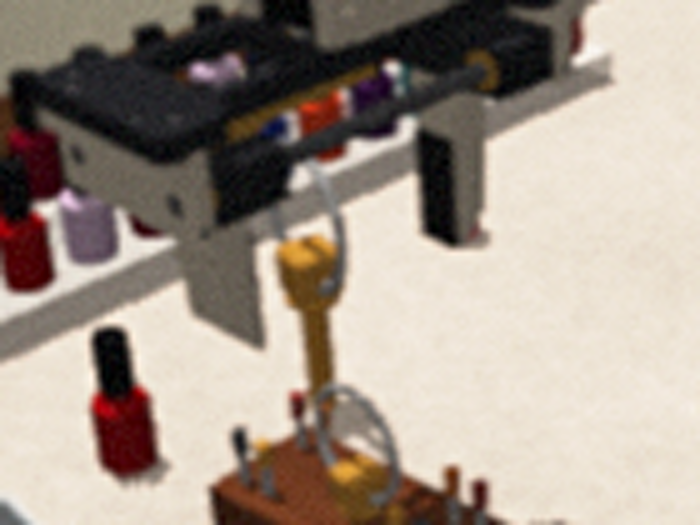

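View pics/a_top.png

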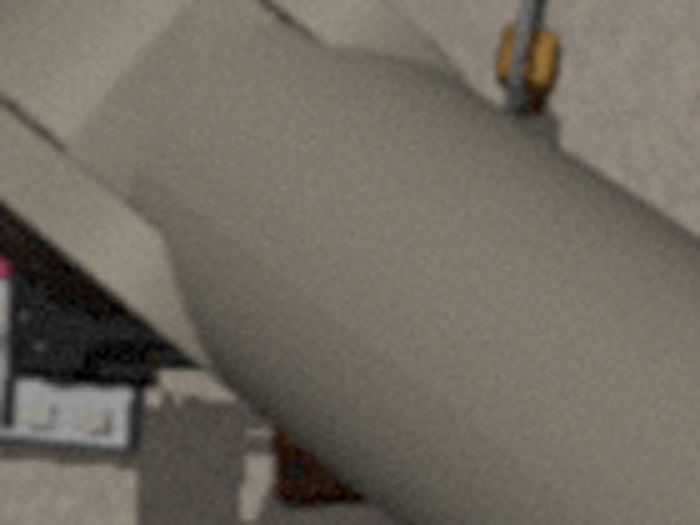

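```bash
python3 - <<'E'
from h import *
np.set_printoptions(precision=3,suppress=True)
P=PIN+[0,0,.042]
manip.servo_line(P,vel=.12)
f0=manip.current_force(); print(f0)
manip.servo_line(P+[0,.041,0],vel=.12)
print(manip.current_clock(),manip.current_tool_pos()-PIN,manip.current_force())
for d in np.arange(.043,.0601,.002):
    manip.servo_line(P+[0,d,0],vel=.02)
    f=manip.current_force(); print(d,f)
    if abs(f[1])>4: break
save("side","b_side.png",(190,190,80,70),8)
print(manip.current_clock())
E
```

```text
[-0.179  1.005  0.214]
4.975 [-0.     0.041  0.042] [ 0.225 -0.398  0.431]
0.043 [ 0.25  -0.742 -0.712]
0.045 [-0.179  0.428 -0.347]
0.047 [ 0.234 -1.504 -0.793]
0.049 [-0.154 -0.362 -0.457]
0.051000000000000004 [ 0.63  -1.18   0.147]
0.053000000000000005 [ 0.045 -1.036  0.915]
0.05500000000000001 [ 0.435 -1.6   -0.94 ]
0.05700000000000001 [ 0.482 -1.371 -1.814]
0.05900000000000001 [ 1.122 -2.189 -0.432]
7.275
```

View pics/b_side.png

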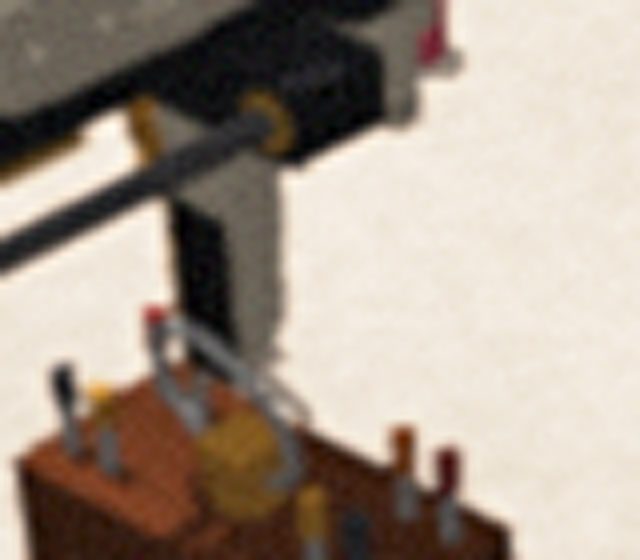

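```bash
python3 - <<'E'
from ov import *
b=cv2.imread("pics/b_side.png")
a=np.linspace(0,2*np.pi,60);outs=[]
for th in (0,10,20,30):
    t=np.radians(th)
    o=b.copy(); m=model(np.array([.5687,.287,.052]),1)
    l=np.c_[22*np.sin(a),0*a,23.8+22*np.cos(a)]; l=np.c_[l[:,0],l[:,2]*np.sin(t),l[:,2]*np.cos(t)+9]
    m[2]=np.array([.5687,.287,.052])+R.from_euler('z',1,degrees=True).apply(l/1e3)
    for L in m:
        p=(proj("side",L)-[190,190]+.5)*8-.5
        cv2.polylines(o,[np.int32(p*16)],False,(0,255,0),1,cv2.LINE_AA,4)
    outs.append(o[270:,100:400])
cv2.imwrite("pics/b_ov.png",cv2.resize(np.vstack([np.hstack(outs[:2]),np.hstack(outs[2:])]),None,fx=1,fy=1))
E
```

```text
(no output)
```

View pics/b_ov.png

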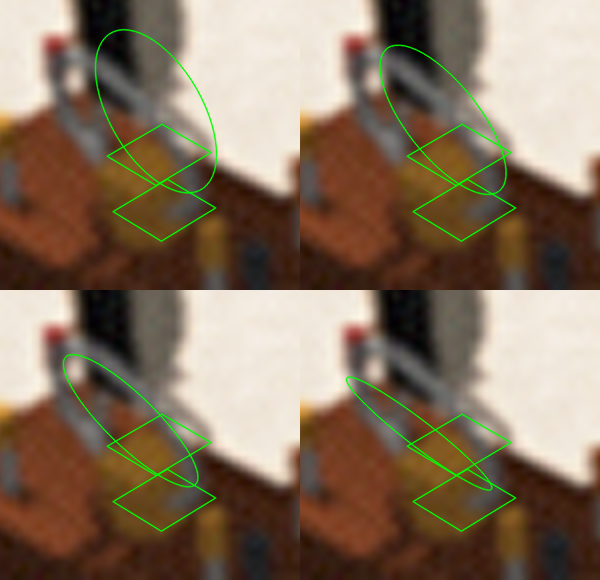

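```bash
python3 - <<'E'
from h import *
np.set_printoptions(precision=4,suppress=True)
P=PIN+[0,0,.042]
manip.servo_line(P+[0,.03,0],vel=.08)
manip.servo_line(P,vel=.12)
manip.servo_line(PIN+[0,0,.005],vel=.08)
print(manip.current_tool_pos()-PIN,manip.current_force())
effector.close(f_grip=30)
print(manip.current_finger_gap(),manip.current_force(),manip.current_tool_pos()-PIN)
manip.servo_line(PIN+[0,0,.075],vel=.1)
print(manip.current_finger_gap(),manip.current_force(),manip.current_tool_pos()-PIN,manip.current_clock())
save("side","c_side.png",(180,160,80,75),8)
E
```

```text
[-0.0003  0.0002  0.0045] [-0.2438  0.3567  0.7415]
0.017714406023147156 [0.2035 1.5838 0.3082] [-0.      0.0003  0.005 ]
0.018079661083718567 [ 0.2749 -0.3407 -1.3533] [-0.0002 -0.0007  0.0746] 10.7833
```

View pics/c_side.png

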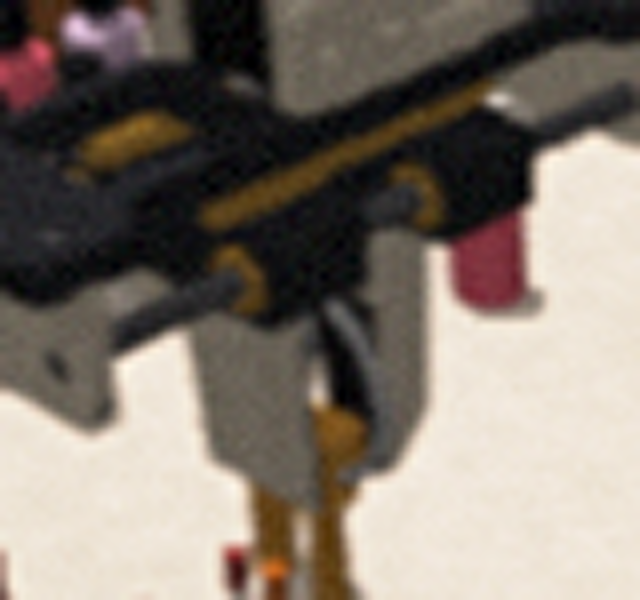

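```bash
python3 - <<'E'
from h import *
np.set_printoptions(precision=4,suppress=True)
manip.servo_line(PIN+[0,0,.19],vel=.25)
manip.move_pose(HOLE+[0,0,.12],down(98.5))
manip.servo_line(HOLE+[0,0,.047+.015],vel=.15)
manip.sleep(.15)
print(manip.current_finger_gap(),manip.current_force(),manip.current_tool_pos()-HOLE,manip.current_clock(),manip.current_q())
save("side","d_side.png",(315,110,80,75),8);save("top","d_top.png",(360,170,80,75),8)
E
```

```text
0.017260270722647242 [ 0.8379 -0.1795 -1.6977] [0.0011 0.0003 0.0632] 13.625 [ 0.8579  0.4969 -0.8901  1.8442  0.4519  1.0146  1.5012]
```

View pics/d_side.png

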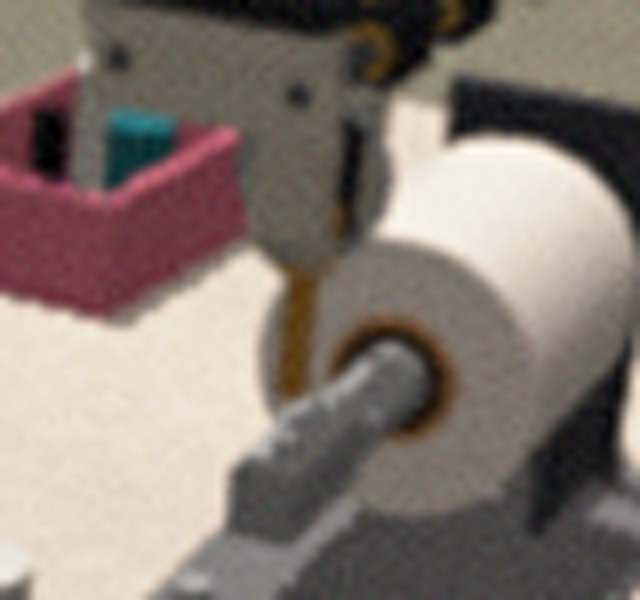

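View pics/d_top.png

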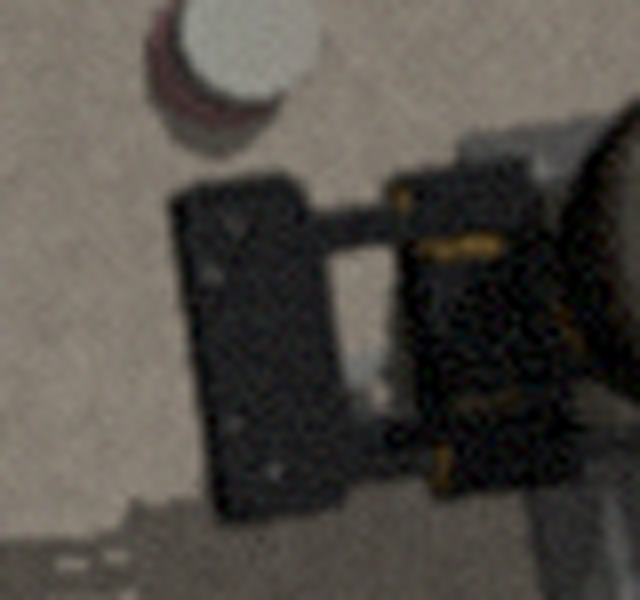

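```bash
python3 - <<'E'
from h import *
np.set_printoptions(precision=4,suppress=True)
for i in range(6): print(manip.current_tool_pos()-HOLE, manip.current_force())
t=manip.current_tool_pos(); print(proj("side",t-[0,0,.047]),proj("side",HOLE),proj("side",HOLE-np.array([.0009,-.0007,0])))
print(atz("side",(351.6,159.1),.112+.016)-HOLE)
print(atz("side",(351.7,165.3),.112)-HOLE)
E
```

```text
[ 0.0008 -0.0001  0.063 ] [-0.3121 -0.5204 -1.8348]
[ 0.0008 -0.0001  0.063 ] [-0.3121 -0.5204 -1.8348]
[ 0.0008 -0.0001  0.063 ] [-0.3121 -0.5204 -1.8348]
[ 0.0008 -0.0001  0.063 ] [-0.3121 -0.5204 -1.8348]
[ 0.0008 -0.0001  0.063 ] [-0.3121 -0.5204 -1.8348]
[ 0.0008 -0.0001  0.063 ] [-0.3121 -0.5204 -1.8348]
[[351.4195 159.1236]] [[351.0592 165.0339]] [[351.2086 165.2192]]
[ 0.0006 -0.0006  0.016 ]
[-0.0021  0.0003 -0.    ]
```

```bash
cat >> h.py <<'E'
def favg(n=4):
    F=[]
    for _ in range(n): F.append(manip.current_force()); manip.sleep(.01)
    return np.mean(F,0)
def probe(xy,z0,zend,f0,lim=5,step=.001):
    """lower at xy in steps until push > lim; returns z, force"""
    z=z0
    while z>zend+1e-6:
        z=max(z-step,zend); manip.servo_line([xy[0],xy[1],z],vel=.03)
        f=favg(2)-f0
        if np.linalg.norm(f)>lim: break
    return manip.current_tool_pos(),z,f
E
python3 - <<'E'
from h import *
np.set_printoptions(precision=4,suppress=True)
xy=np.array([.5360,-.1168])
manip.servo_line([*xy,.163],vel=.08); manip.sleep(.1)
f0=favg(6); print(f0,manip.current_tool_pos()-HOLE)
p,z,f=probe(xy,.163,.150,f0)
print(p-HOLE,z,f,manip.current_clock())
save("side","e_side.png",(315,110,80,75),8)
E
```

```text
[-0.0647  0.4424 -0.9708] [-0.0007  0.0005  0.051 ]
[-0.0007  0.0005  0.0379] 0.15 [0.1806 3.113  0.6358] 17.6333
```

View pics/e_side.png

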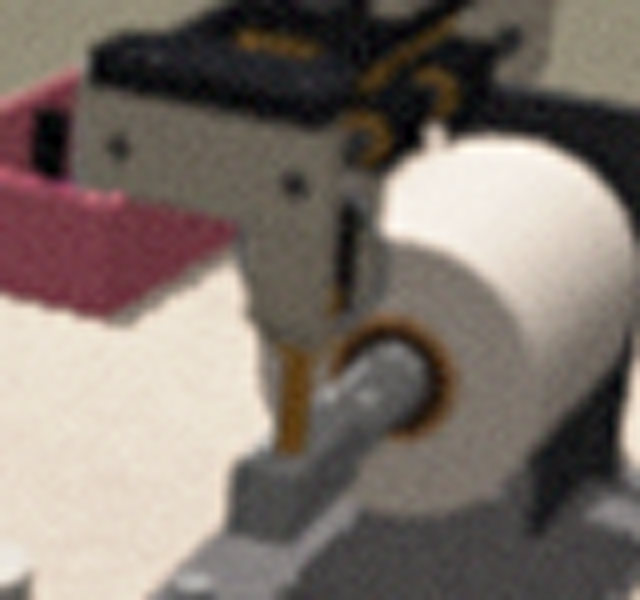

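```bash
python3 - <<'E'
from h import *
np.set_printoptions(precision=4,suppress=True)
f0=np.array([-.0647,.4424,-.9708])
xy=np.array([.5360,-.1168]); z=.150
f=favg(2)-f0
while z>.1125:
    c=f[:2]*0.00015; c=np.clip(c,-.0006,.0006); xy=xy+c
    st=.003 if z>.124 else .001
    z-=st; manip.servo_line([*xy,z],vel=.05)
    f=favg(2)-f0
    print(z,f,xy-HOLE[:2])
    if f[2]>7 or np.linalg.norm(f)>18: break
print(manip.current_tool_pos()-HOLE,manip.current_clock(),manip.current_finger_gap())
save("side","f_side.png",(315,110,80,75),8)
E
```

```text
0.147 [-0.1458  1.5281 -1.3181] [-0.0008  0.0008]
0.144 [ 0.2272  1.2975 -0.9889] [-0.0008  0.001 ]
0.141 [-0.2218  0.5364 -1.4852] [-0.0008  0.0012]
0.13799999999999998 [-0.2394 -0.2612  0.053 ] [-0.0008  0.0013]
0.13499999999999998 [-0.3867 -0.7242 -0.9451] [-0.0008  0.0012]
0.13199999999999998 [ 0.4526 -0.3613 -0.0549] [-0.0009  0.0011]
0.12899999999999998 [-0.1763 -0.4115 -0.0127] [-0.0008  0.0011]
0.12599999999999997 [ 0.406  -0.582  -0.3057] [-0.0009  0.001 ]
0.12299999999999997 [ 0.3163 -0.1688  0.2487] [-0.0008  0.0009]
0.12199999999999997 [ 0.3061 -0.3906 -0.5219] [-0.0007  0.0009]
0.12099999999999997 [ 0.0064 -0.7788 -0.6806] [-0.0007  0.0009]
0.11999999999999997 [ 0.2429  0.8519 -0.9213] [-0.0007  0.0007]
0.11899999999999997 [-0.4227  0.769  -1.3907] [-0.0007  0.0009]
0.11799999999999997 [ 0.1847  0.6273 -0.6264] [-0.0007  0.001 ]
0.11699999999999997 [ 0.0612 -0.3899 -0.727 ] [-0.0007  0.0011]
0.11599999999999996 [-3.6185  0.5389  8.0712] [-0.0007  0.001 ]
[-0.0006  0.001   0.0049] 21.9667 0.01814682677388047
```

View pics/f_side.png

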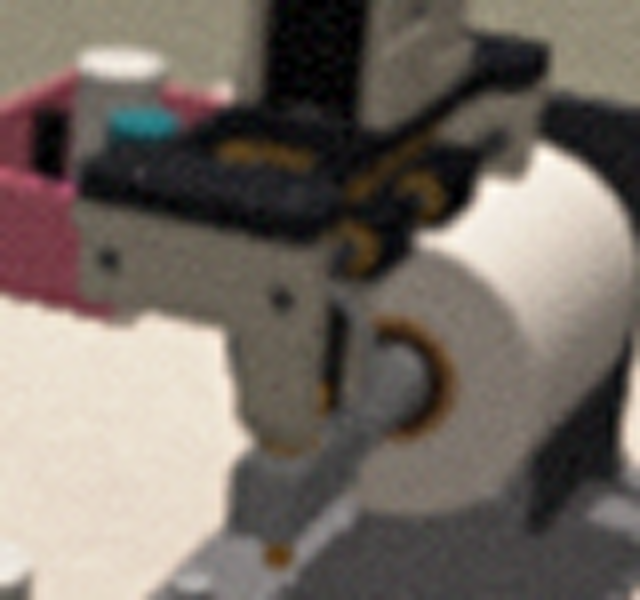

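```bash
python3 - <<'E'
from h import *
np.set_printoptions(precision=4,suppress=True)
print("look2",tri((280,240),(299,225)), "jar",atz("top",(391,174),.042))
u=np.array([-np.sin(np.radians(8.5)),np.cos(np.radians(8.5))])
for s in (0,.06,.095): print(HOLE[:2]+u*s, manip.solve_ik([*(HOLE[:2]+u*s),.12],down(98.5)))
effector.open_jaws()
C=manip.current_tool_pos(); print(C-HOLE,manip.current_force(),manip.current_finger_gap())
manip.servo_line([C[0],C[1],.112+.048],vel=.1)
print(manip.current_clock(),manip.current_force())
save("side","g_side.png",(315,110,80,75),8)
E
```

```text
look2 (array([0.4872, 0.1484, 0.0819]), [np.float64(0.1133119762438335), np.float64(0.11331197624431354)]) jar [ 0.6433 -0.0968  0.042 ]
[ 0.5367 -0.1172] [ 0.8127  0.5678 -0.8357  1.8861  0.5244  0.9219  1.4451]
[ 0.5278 -0.0579] [ 0.7294  0.5414 -0.8509  1.9303  0.5162  0.9027  1.3365]
[ 0.5227 -0.0232] [ 0.675   0.5303 -0.8584  1.9488  0.5129  0.8948  1.2706]
[-0.0007  0.001   0.004 ] [0.4192 0.188  0.0365] 0.09172259381903719
23.85 [ 0.3014  0.3641 -0.2926]
```

View pics/g_side.png

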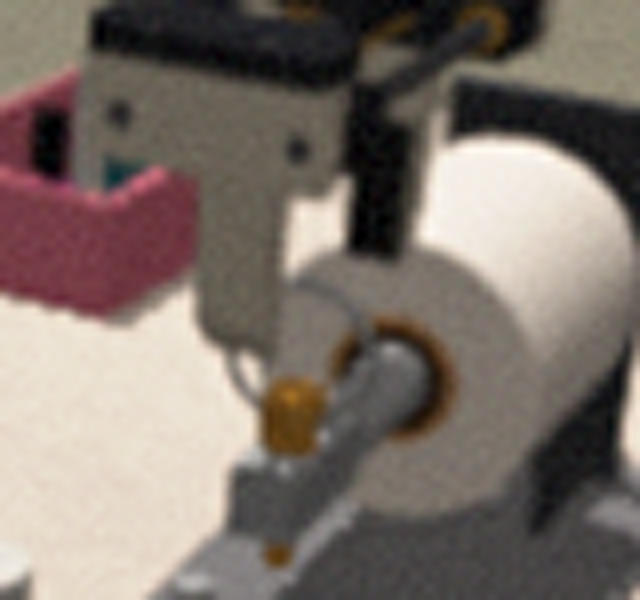

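```bash
python3 - <<'E'
from h import *
np.set_printoptions(precision=4,suppress=True)
C=HOLE[:2]+[-.0007,.001]; u=np.array([-np.sin(np.radians(8.5)),np.cos(np.radians(8.5))])
def go(cy,ch,vel=.06):  # inner-bottom corner of the rear finger, mm from pin axis / above spindle top
    p=C+u*(cy+45.9)/1e3; manip.servo_line([*p,.112+ch/1e3],vel=vel)
def corner(th):
    t=np.radians(th); y=45.8*np.sin(t)-2*np.cos(t); h=9+45.8*np.cos(t)+2*np.sin(t)
    b=np.clip((th-40)/30,-1,1)
    return y+max(b,0)*5, h+min(b,0)*6
go(-6,47,.12)
print(manip.current_clock())
for th in (5,15,25,35,45,55,65,75,85,95,103,112):
    go(*corner(th)); f=favg(2); print(th,np.round(corner(th),1),f, f[:2]@u)
    if np.linalg.norm(f)>12: break
    if th==65: save("side","h1_side.png",(315,110,80,75),8)
save("side","h2_side.png",(315,110,80,75),8)
print(manip.current_clock())
E
```

```text
24.3833
5 [ 2.  48.8] [ 0.0658 -0.2891 -0.0731] -0.29568088296643913
15 [ 9.9 48.8] [ 0.2056 -1.0581  0.1926] -1.0768360805517192
25 [17.5 48.4] [-0.5005 -1.809  -0.8472] -1.7151172461891993
35 [24.6 46.7] [ 0.1262 -1.961  -0.1496] -1.9581574837747204
45 [31.8 42.8] [ 1.2478 -2.7249 -0.4718] -2.8794546806598706
55 [38.9 36.9] [-0.7218 -1.6176  1.3311] -1.493096854338102
65 [44.8 30.2] [-0.0929 -0.5303  1.8102] -0.5107728134361361
75 [48.7 22.8] [0.4743 0.3102 1.7285] 0.2366557078809734
85 [50.5 15. ] [-0.3724  0.1886  1.6324] 0.24156856897757917
95 [50.8  7. ] [-0.0468  0.0604  0.6755] 0.06665198933040693
103 [50.1  0.6] [-0.1895  0.0549 -0.4284] 0.08229895747323177
112 [48.2 -6.3] [ 0.449  -0.1146  0.0833] -0.17975827367105035
28.0667
```

View pics/h1_side.png

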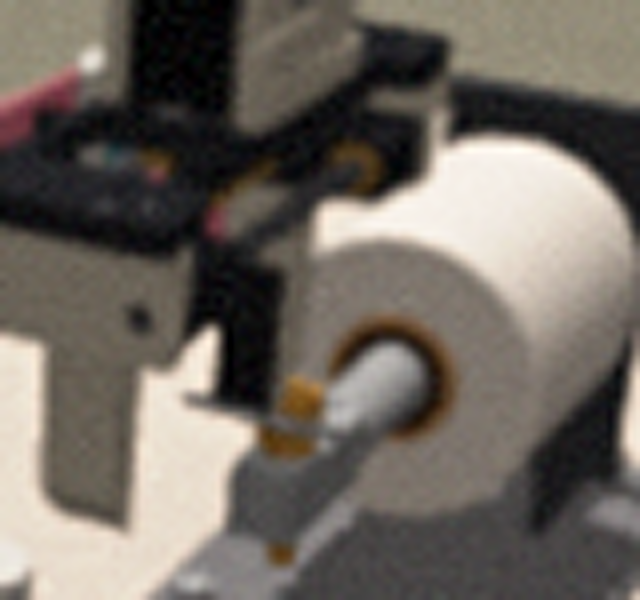

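View pics/h2_side.png

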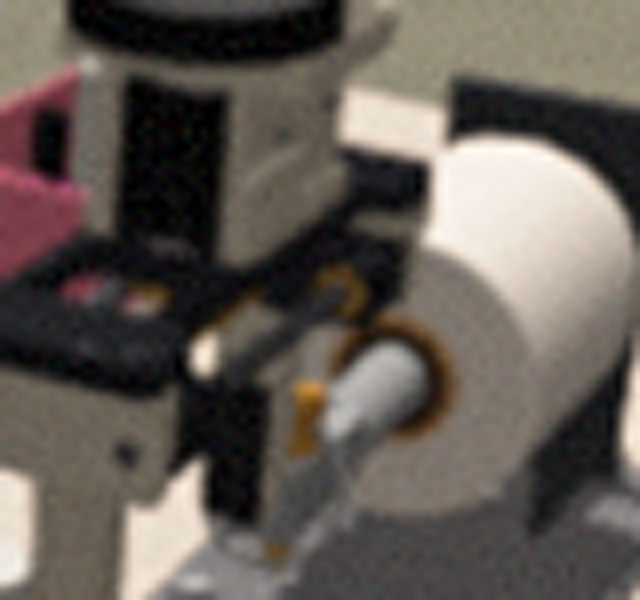

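```bash
python3 - <<'E'
from h import *
np.set_printoptions(precision=4,suppress=True)
u=np.array([-np.sin(np.radians(8.5)),np.cos(np.radians(8.5)),0])
p=manip.current_tool_pos(); manip.servo_line(p+u*.006+[0,0,.12],vel=.12)
q=manip.current_tool_pos(); manip.servo_line([.40,.05,.30],vel=.2)
manip.sleep(.5)
print(manip.current_clock(),manip.current_force())
save("side","i_side.png",(315,110,80,75),8);save("top","i_top.png",(380,185,80,60),8);save("side","i_full.png");save("top","i_fullt.png")
E
```

```text
30.65 [ 0.0854 -0.1806 -0.5876]
```

View pics/i_side.png

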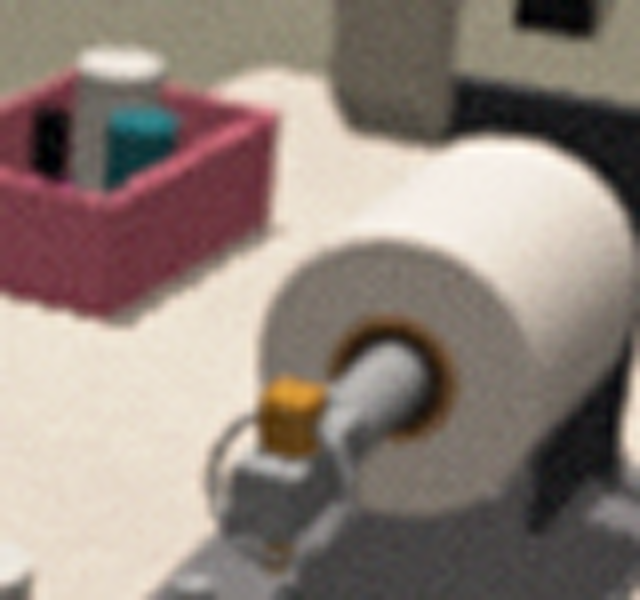

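View pics/i_top.png

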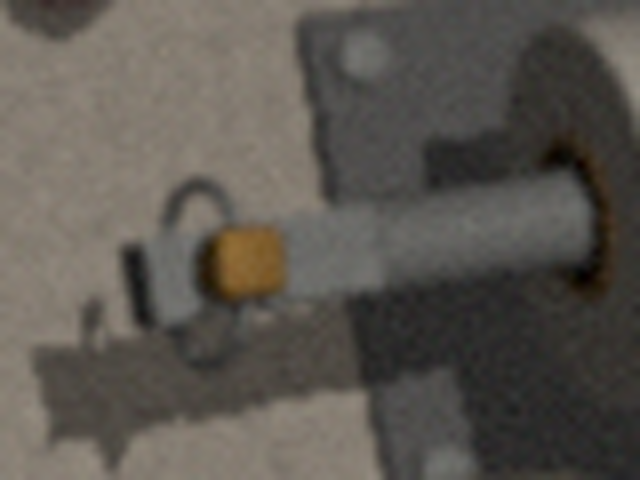

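View pics/i_full.png

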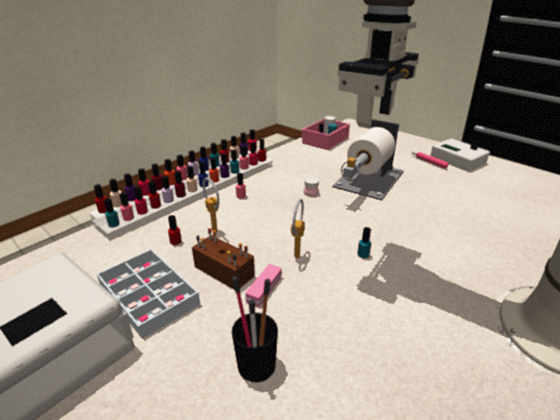

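```bash
python3 - <<'E'
from ov import *
a=np.linspace(0,2*np.pi,60);o=HOLE+[-.0007,.001,0];outs=[]
for n,f,(x,y) in (("side","i_side.png",(315,110)),("top","i_top.png",(380,185))):
    b=cv2.imread("pics/"+f); m=model(o,8.5); t=2.985
    l=np.c_[22*np.sin(a),0*a,23.8+22*np.cos(a)]; l=np.c_[l[:,0],l[:,2]*np.sin(t),l[:,2]*np.cos(t)+9]
    m[2]=o+R.from_euler('z',8.5,degrees=True).apply(l/1e3)
    for L in m:
        p=(proj(n,L)-[x,y]+.5)*8-.5
        cv2.polylines(b,[np.int32(p*16)],False,(0,255,0),1,cv2.LINE_AA,4)
    outs.append(b[300:600,120:440] if n=="side" else b[130:430,80:400])
cv2.imwrite("pics/j.png",np.hstack(outs))
E
```

```text
(no output)
```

View pics/j.png

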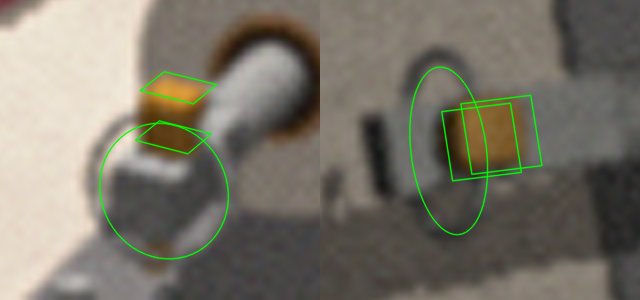

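```bash
python3 - <<'E'
from h import *
manip.hand_in(); print(manip.current_clock())
E
```

```text
the job is handed in; nothing more can be done
the job is handed in; nothing more can be done
```

The spindle is locked again: the pin is down through the cross hole and its ring has snapped shut over the free end. I handed the job in at about 31 s of the 72 s allowed.

- **Choosing the pin:** three things looked like it in the top picture, at pixels (215,200), (255,143) and (280,240). I took the one at (215,200), the smallest and the one standing in the bit block. I nudged its ring in the block first to find out which way it flips.
- **Inserting it:** the pin entered the hole on the first probe. The largest push I read was about 9 N, when the shoulder met the spindle with the TCP at the expected height.
- **Flipping the ring:** the largest force I read was about 3 N. It dropped to zero as the ring went past about 95–103°, where it snaps.
- **Last checks:** with the arm away, the side picture shows the ring round the spindle end and against the pin's point, with the head close on the spindle. The top picture agrees. The model drawn for a seated pin with the ring at 2.985 rad matches both to about 1–1.5 px (2–3 mm), so the pictures cannot confirm the seating or the ring stop closer than that.
- **Other things:** in the side picture they look to be where they were. I did not measure them. No check failed.

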